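# Steady the rocking cooling pan in the roastery

### The arm

A 7-joint arm with a two-finger parallel gripper is mounted at the origin on the work surface. World frame = base frame: x ahead of the robot, y to its left, z up, the work surface at z = 0. Lengths are in mm, angles in degrees, forces in N, time in s.
With the tool pointing down it reaches from about 425 to 875 mm from the base axis. Payload 8.4 kg.
Tool frame: the origin (TCP) lies on the centre line of the jaws, within the pads' length; the fingertips stand 8 mm ahead of it and the grasp point (between the pads) lies 11 mm behind it; y points along the fingers, x is the direction in which the jaws open and shut, and the axes are right-handed (so a half turn about y gives the same grasp; the last joint's range is limited). The gripper opens to 85 mm and grips with 20 to 120 N. Pads are 22 mm wide; open, the fingers measure 114 mm over their backs; the gripper's body (76 mm by 85 mm) begins 54 mm behind the grasp point. The pads swing forward as they close: fully open they stand 13 mm farther back than shut.
Start: joints at [63.358, 19.091, 2.286, 83.961, -0.768, 76.965, -3.352], TCP at [232.479, -606.974, 239.308] pointing down, gripper open.
Joint ranges: [-147.57, 147.57], [-21.85, 119.76], [-74.77, 79.35], [14.55, 137.4], [-85.83, 265.84], [4.83, 119.75], [-152.11, 152.11]. Speed limits (degrees/s): [127.2, 127.2, 159.86, 159.86, 180, 180, 180].

### API

Orientations are given as [roll, pitch, yaw] about the fixed x, y, z axes, in that order (R = Rz(yaw) Ry(pitch) Rx(roll)).
In Python, from station import robot, optics, order, models gives the robot as it stands. The module is installed in compiled form; this text tells all that it offers.
- The arm moves only by the tool step_arm, never from a script. Its argument "steps" is a list of rows, each a list of 3 entries, a list of its own where there are three numbers: the shift along the tool's x, y, z in mm, then the turn, a rotation vector about the tool's x, y, z in rad, then the finger opening in mm, from 0 to 85.4. In form: [[[dx, dy, dz], [ax, ay, az], jaw], ...]. A call has 1 to 10 rows; each row is the pose to reach, as a shift and turn from the pose commanded when the call began, along the tool's axes at that moment; what a row does not reach only later rows make up. A row lasts 1/8 s, in which the tool goes at most 62.5 mm and 10.7 degrees, less where a joint would pass 70% of its speed; a pose out of reach is approached as far as the arm can. A call with a gripper value outside its range is refused whole. The fingers move at their own pace and stop on an object; "squeeze" is the grip in N (left out, the last holds). Time passes only in rows, so rows that repeat a pose let the fingers close. It gives the time, the measured TCP pose, the force and the opening at its end, in the units of the state.
- robot.get_obs(): the state, without advancing time (a new reading comes with each control period).
- optics.get_image(name): name is "side" or "top"; returns a dict with "img" (420x560x3 uint8, blue, green, red), "fx", "fy", "cx", "cy" (pixels), "rvec" (rotation vector, rad) and "tvec" (3), from world to camera coordinates, as OpenCV has them. Camera axes: x right, y down, z forward; pixel columns grow to the right and rows downward; lengths in mm; the calibration is good to about 2 mm. A picture is of the moment at which its call begins. There is no depth.
- order.hand_in(): hands the job in, once; it reports no verdict.
Trained networks look in a picture, given as the dict that the camera call returned (one of the last four; its "shot" number tells which), for a name from the list of things; names that differ only in an ending like _2 or _b are one class to them, and where a whole thing is asked for, a point or a joint stands for the part that bears it (a point fixed in the world has none). Each returns a list of dicts, best first, with "conf" (0 to 1); they miss things now and then, are a little off and sometimes report something else, mostly with a low value. They report only what shows in the picture. A call takes as long as a camera call.
- models.regions_of(label, picture): "mask" (420x560 bool, what is visible of it) and "box" ([left, top, width, height] in pixels, round what is visible of it).
The state is a dict: "t": time; "joints": joint angles; "joint_velocities": joint speeds; "joint_efforts": joint torques, N m; "ee_pos": TCP position; "tcp_rot": TCP orientation; "wrist_force": force on the tool from outside, world axes, zero at the start; "moment": the same for the moment, N m; "grip_width": finger opening in mm.
Only numpy, scipy, OpenCV 4.12 (cv2) and the standard library are available. Lean on these libraries where they do the work, as an engineer would, in place of code of your own. Each camera call takes 0.05 s, during which the arm holds its last target.

### The job

The plate under the small brass cooling pan rocks. Press down on its corners to find the one that gives, then press the raised shim beside that corner down flat, leaving the other three shims up. Only push with the fingertips: do not lift or shove the plate, and leave the cup, jar and spoon alone.

Things in the scene. Friction and masses are not known exactly. Their poses are not given: they have to be found in the camera images.
- plate: loose grey steel plate 180 x 210 x 8 mm (along its own x and y) with a round brass cooling pan (rim radius 62 mm, rim 42 mm above the plate's underside) fixed on its middle; 1.0 to 1.9 kg. Origin: centre of the underside, z up. It lies level and unfastened on four rubber feet, underside 30 mm and top 38 mm above the bench. Three feet are solid; one, under any of the corners, is springy (the rules call its pad springy_foot_pad_c0), and nothing visible tells which.
- corner_1 (a point): point on the plate's top face right above the foot of its -x +y corner (68 mm from the plate's middle in its x, 83 mm in its y). Pressed straight down, a firm corner sinks less than 1 mm; the corner that rocks starts to sink at about 3 N, reaches its stop 4 to 5 mm down at about 5 to 6 N, and springs back when let go.
- corner_2 (a point): point on the plate's top face right above the foot of its -x -y corner (68 mm from the plate's middle in its x, 83 mm in its y). Pressed straight down, a firm corner sinks less than 1 mm; the corner that rocks starts to sink at about 3 N, reaches its stop 4 to 5 mm down at about 5 to 6 N, and springs back when let go.
- corner_3 (a point): point on the plate's top face right above the foot of its +x +y corner (68 mm from the plate's middle in its x, 83 mm in its y). Pressed straight down, a firm corner sinks less than 1 mm; the corner that rocks starts to sink at about 3 N, reaches its stop 4 to 5 mm down at about 5 to 6 N, and springs back when let go.
- corner_4 (a point): point on the plate's top face right above the foot of its +x -y corner (68 mm from the plate's middle in its x, 83 mm in its y). Pressed straight down, a firm corner sinks less than 1 mm; the corner that rocks starts to sink at about 3 N, reaches its stop 4 to 5 mm down at about 5 to 6 N, and springs back when let go.
- shim_1 (a joint): angle (rad) of the flip-down shim beside corner_1: about 0 (0 to 0.05 at the start) = its outer end stands up at 0.65 rad, grows as the outer end is pressed down, 0.65 = flat on its stop. Stays where it is left; takes about 6 to 9 N straight down at the tab.
- shim_1_tab (a point): where to press that shim: on top of its outer end, 51 mm above the bench while up; pressed straight down there it ends flat, top at 29 mm. Steel strip 30 mm wide, 3 mm thick, hinged 10 mm outside the plate's +y edge (hinge along the plate's x, 27.5 mm up); outer part 48 mm long, this point 38 mm along it. Flat, its inner end comes up under the corner and carries it.
- shim_2 (a joint): angle (rad) of the flip-down shim beside corner_2: about 0 (0 to 0.05 at the start) = its outer end stands up at 0.65 rad, grows as the outer end is pressed down, 0.65 = flat on its stop. Stays where it is left; takes about 6 to 9 N straight down at the tab.
- shim_2_tab (a point): where to press that shim: on top of its outer end, 51 mm above the bench while up; pressed straight down there it ends flat, top at 29 mm. Steel strip 30 mm wide, 3 mm thick, hinged 10 mm outside the plate's -y edge (hinge along the plate's x, 27.5 mm up); outer part 48 mm long, this point 38 mm along it. Flat, its inner end comes up under the corner and carries it.
- shim_3 (a joint): angle (rad) of the flip-down shim beside corner_3: about 0 (0 to 0.05 at the start) = its outer end stands up at 0.65 rad, grows as the outer end is pressed down, 0.65 = flat on its stop. Stays where it is left; takes about 6 to 9 N straight down at the tab.
- shim_3_tab (a point): where to press that shim: on top of its outer end, 51 mm above the bench while up; pressed straight down there it ends flat, top at 29 mm. Steel strip 30 mm wide, 3 mm thick, hinged 10 mm outside the plate's +y edge (hinge along the plate's x, 27.5 mm up); outer part 48 mm long, this point 38 mm along it. Flat, its inner end comes up under the corner and carries it.
- shim_4 (a joint): angle (rad) of the flip-down shim beside corner_4: about 0 (0 to 0.05 at the start) = its outer end stands up at 0.65 rad, grows as the outer end is pressed down, 0.65 = flat on its stop. Stays where it is left; takes about 6 to 9 N straight down at the tab.
- shim_4_tab (a point): where to press that shim: on top of its outer end, 51 mm above the bench while up; pressed straight down there it ends flat, top at 29 mm. Steel strip 30 mm wide, 3 mm thick, hinged 10 mm outside the plate's -y edge (hinge along the plate's x, 27.5 mm up); outer part 48 mm long, this point 38 mm along it. Flat, its inner end comes up under the corner and carries it.
- cup: white cup, 76 mm wide, 62 mm high; origin at its underside. A bystander.
- jar: amber jar with a steel cap, 60 mm wide, 90 mm high; origin at its underside. A bystander.
- spoon: steel spoon 180 mm long lying on the bench along its own x; a bystander.

How it is judged (in metres and radians):
On the way, in this order (a step that is already met when the one before it is completed fails the run):
1. the corner that gives is pressed down by the fingers until it has sunk at least 2.5 mm, all four shims still up (value of joint each of shim_1, shim_2, shim_3, shim_4 below 0.2 rad and contact force between the fingers and plate above 1 N and ((horizontal distance between springy_foot_pad_c0 and corner_1 below 0.05 m and height (world z) of corner_1 below 0.0355 m) or (horizontal distance between springy_foot_pad_c0 and corner_2 below 0.05 m and height (world z) of corner_2 below 0.0355 m) or (horizontal distance between springy_foot_pad_c0 and corner_3 below 0.05 m and height (world z) of corner_3 below 0.0355 m) or (horizontal distance between springy_foot_pad_c0 and corner_4 below 0.05 m and height (world z) of corner_4 below 0.0355 m))), for 0.1 s.
2. the shim beside that corner is pressed flat, the others still up (((horizontal distance between springy_foot_pad_c0 and corner_1 below 0.05 m and value of joint shim_1 above 0.59 rad and value of joint each of shim_2, shim_3, shim_4 below 0.2 rad) or (horizontal distance between springy_foot_pad_c0 and corner_2 below 0.05 m and value of joint shim_2 above 0.59 rad and value of joint each of shim_1, shim_3, shim_4 below 0.2 rad) or (horizontal distance between springy_foot_pad_c0 and corner_3 below 0.05 m and value of joint shim_3 above 0.59 rad and value of joint each of shim_1, shim_2, shim_4 below 0.2 rad) or (horizontal distance between springy_foot_pad_c0 and corner_4 below 0.05 m and value of joint shim_4 above 0.59 rad and value of joint each of shim_1, shim_2, shim_3 below 0.2 rad))), for 0.2 s.
At the end, for the whole second after the job is handed in: The shim beside the springy corner is flat (joint above 0.59 rad), the other three are up (below 0.2 rad), the plate lies still and level (within 0.02 rad) within 15 mm of where it was (((horizontal distance between springy_foot_pad_c0 and corner_1 below 0.05 m and value of joint shim_1 above 0.59 rad and value of joint each of shim_2, shim_3, shim_4 below 0.2 rad) or (horizontal distance between springy_foot_pad_c0 and corner_2 below 0.05 m and value of joint shim_2 above 0.59 rad and value of joint each of shim_1, shim_3, shim_4 below 0.2 rad) or (horizontal distance between springy_foot_pad_c0 and corner_3 below 0.05 m and value of joint shim_3 above 0.59 rad and value of joint each of shim_1, shim_2, shim_4 below 0.2 rad) or (horizontal distance between springy_foot_pad_c0 and corner_4 below 0.05 m and value of joint shim_4 above 0.59 rad and value of joint each of shim_1, shim_2, shim_3 below 0.2 rad)) and linear speed of plate below 0.02 m/s and angle between plate's own z axis and vertical below 0.02 rad and distance of plate from where it was at the start of the episode below 0.015 m); the robot touches nothing.
It fails at once if a shim beside a firm corner is pressed down (past 0.25 rad) ((horizontal distance between springy_foot_pad_c0 and corner_1 above 0.05 m and value of joint shim_1 above 0.25 rad) or (horizontal distance between springy_foot_pad_c0 and corner_2 above 0.05 m and value of joint shim_2 above 0.25 rad) or (horizontal distance between springy_foot_pad_c0 and corner_3 above 0.05 m and value of joint shim_3 above 0.25 rad) or (horizontal distance between springy_foot_pad_c0 and corner_4 above 0.05 m and value of joint shim_4 above 0.25 rad)).
It fails at once if the plate is lifted or shoved (its origin more than 15 mm from its place, or a corner raised by more than 15 mm) (distance of plate from where it was at the start of the episode above 0.015 m or height (world z) of any of corner_1, corner_2, corner_3, corner_4 above 0.053 m).
It fails at once if the cup, jar or spoon is moved by more than 25 mm (distance of any of cup, jar, spoon from where it was at the start of the episode above 0.025 m).
It also fails if it takes over 54 s, if anything falls off the work surface, if the arm or the gripper's body presses on something with over 40 N, if the wrist force passes 120 N, or if a joint passes its speed limit or range.

## Working session

There is one attempt and no reset: what is moved stays moved. The work goes in short steps, Python scripts to look and compute and a tool call to move; the robot and the scene stay as the last step left them, time stands still between calls to the robot, and variables do not carry over. Pictures are saved under pics/ and viewed, and the job is handed in when it is done.

Besides the shell and the picture viewer there is one more tool, called after "Call:" as a command line: name --argument value ..., lists and objects as JSON in quotes. step_arm: Moves the arm, as the interface text tells. Its arguments: {"type":"object","properties":{"steps":{"type":"array"},"squeeze":{"type":"number"}},"required":["steps"]}

```bash
mkdir -p pics
python3 - <<'E'
from station import robot, optics, models
import cv2,numpy as np,pickle
o=robot.get_obs()
for k,v in o.items(): print(k,np.round(v,3))
d={}
for n in("side","top"):
    p=optics.get_image(n); d[n]=p
    cv2.imwrite(f"pics/{n}0.png",p["img"]); print(n,p["fx"],p["fy"],p["cx"],p["cy"],p["rvec"],p["tvec"])
pickle.dump(d,open("p0.pkl","wb"))
E
```

```text
t 0.0
joints [63.358 19.13   2.285 84.013 -0.768 76.964 -3.352]
joint_velocities [-0.034 -0.024  0.087  0.024  0.07  -0.145  0.179]
joint_efforts [-0.0000e+00 -6.5856e+01  1.3650e+00 -4.0558e+01  1.7000e-02  1.2000e-02
  0.0000e+00]
ee_pos [ 232.309 -606.592  238.426]
tcp_rot [-90.006   0.091 -69.043]
wrist_force [-0.041  0.463 -0.196]
moment [-0.024 -0.014 -0.028]
grip_width 85.455
side 458.56478008940326 458.56478008940326 276.49776966728575 205.00071984198695 [ 1.02757881 -2.50215181  0.94953102] [481.59527659 360.70283704 660.80156121]
top 405.063872550493 405.063872550493 273.5616019312508 206.89804463196418 [ 2.12325063 -2.14335319  0.17157859] [ 36.74541473 638.74112834 790.67789095]
```

View pics/side0.png

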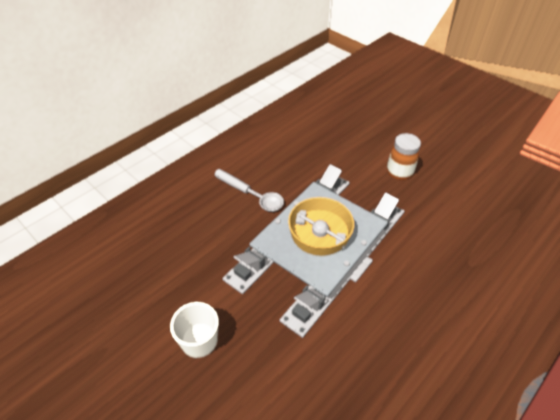

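View pics/top0.png

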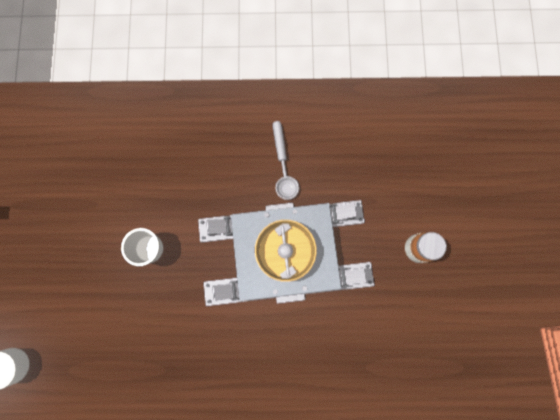

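```bash
cat > h.py <<'E'
import numpy as np,cv2
def cam(p):
    R=cv2.Rodrigues(np.array(p["rvec"],float))[0]; t=np.array(p["tvec"],float).ravel()
    K=np.array([[p["fx"],0,p["cx"]],[0,p["fy"],p["cy"]],[0,0,1.]]); return K,R,t
def back(p,uv,z):
    K,R,t=cam(p); c=-R.T@t; d=R.T@np.linalg.inv(K)@np.array([uv[0],uv[1],1.]); return c+d*(z-c[2])/d[2]
def proj(p,X):
    K,R,t=cam(p); return cv2.projectPoints(np.array(X,float).reshape(-1,3),R,t,K,None)[0].reshape(-1,2)
E
python3 - <<'E'
from station import optics,models
from h import *
import pickle
for n in("top","side"):
    p=optics.get_image(n)
    print("campos",n,-cam(p)[1].T@cam(p)[2])
    for lab in("plate","shim_1","cup","jar","spoon"):
        r=models.regions_of(lab,p)
        for q in r[:5]:
            m=q["mask"]; print(n,lab,round(q["conf"],2),q["box"],m.sum())
            if q["conf"]>.4:
                if lab=="plate":
                    c=max(cv2.findContours(m.astype(np.uint8),0,2)[0],key=cv2.contourArea)
                    bx=cv2.boxPoints(cv2.minAreaRect(c))
                    h=cv2.convexHull(c).reshape(-1,2)
                    print("hull",h.tolist())
                    W=np.array([back(p,u,38)[:2] for u in h],np.float32)
                    print(cv2.minAreaRect(W),cv2.boxPoints(cv2.minAreaRect(W)))
                ys,xs=np.nonzero(m); print("   centre@z40",np.round(back(p,(xs.mean(),ys.mean()),40),1))
    v=cv2.resize(p["img"][180:350,180:400] if n=="top" else p["img"][150:350,200:430],None,fx=3.4,fy=3.0,interpolation=2)
    cv2.imwrite(f"pics/{n}z.png",v[:600,:800]); pickle.dump(p,open(n+".pkl","wb"))
E
```

```text
campos top [500.51872974  27.62471525 885.00274466]
top plate 0.61 [232.2, 204.5, 110.6, 94.7] 8640
hull [[326, 203], [328, 205], [329, 207], [334, 238], [335, 245], [340, 282], [340, 287], [339, 288], [332, 289], [308, 292], [258, 298], [248, 299], [241, 299], [240, 297], [235, 261], [231, 220], [231, 216], [233, 214], [238, 213], [245, 212], [281, 207], [324, 203]]
((550.5397338867188, 8.288169860839844), (181.64260864257812, 210.5752410888672), 6.193008899688721) [[ 448.89023   103.16372 ]
 [ 471.60666  -106.182625]
 [ 652.1892    -86.58738 ]
 [ 629.4728    122.758965]]
   centre@z40 [547.5   8.   40. ]
top shim_1 0.91 [342.0, 268.8, 24.5, 17.8] 357
   centre@z40 [ 495.4 -130.2   40. ]
top shim_1 0.71 [329.8, 202.2, 26.6, 20.5] 383
   centre@z40 [ 631.6 -115.6   40. ]
top shim_1 0.59 [211.6, 284.3, 29.3, 17.2] 378
   centre@z40 [467.5 131.5  40. ]
top shim_1 0.55 [207.2, 218.5, 26.3, 13.2] 329
   centre@z40 [603.  145.4  40. ]
top cup 0.94 [119.6, 226.7, 41.8, 36.5] 1149
   centre@z40 [560.1 307.4  40. ]
top jar 0.83 [404.6, 232.1, 40.9, 30.2] 1006
   centre@z40 [ 555.7 -282.9   4
[... 676 characters left out ...]
m_1 0.88 [374.2, 193.0, 24.3, 29.4] 400
   centre@z40 [ 496.6 -129.6   40. ]
side shim_1 0.68 [321.1, 166.3, 22.2, 25.2] 286
   centre@z40 [ 632.8 -115.5   40. ]
side shim_1 0.65 [234.5, 252.3, 28.7, 11.5] 264
   centre@z40 [602.9 148.   40. ]
side shim_1 0.51 [293.7, 291.2, 27.8, 18.0] 321
   centre@z40 [467.9 131.8  40. ]
side cup 0.89 [167.9, 302.5, 51.1, 55.8] 2074
   centre@z40 [561.7 307.   40. ]
side cup 0.42 [315.6, 166.0, 24.6, 24.9] 290
   centre@z40 [ 633.6 -118.2   40. ]
side jar 0.6 [385.4, 131.7, 34.2, 50.6] 1164
   centre@z40 [ 557.  -280.7   40. ]
side spoon 0.89 [216.6, 170.3, 66.9, 41.9] 715
   centre@z40 [717.6  30.1  40. ]
side spoon 0.27 [249.6, 182.5, 140.0, 112.2] 8140
```

View pics/topz.png

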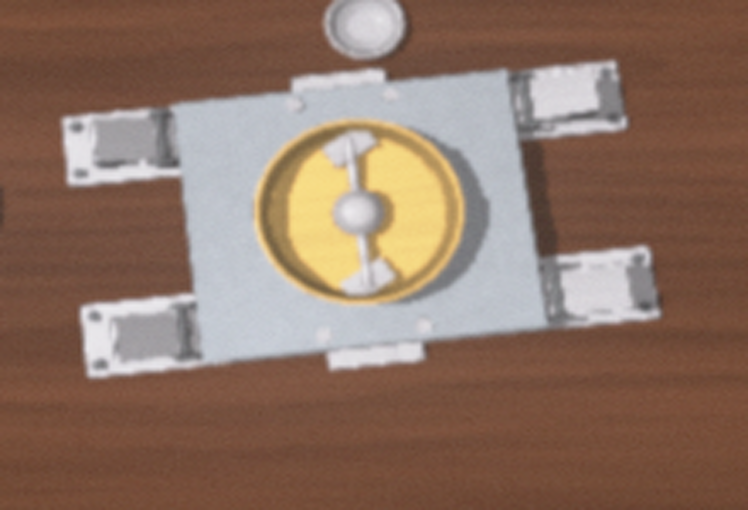

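View pics/sidez.png

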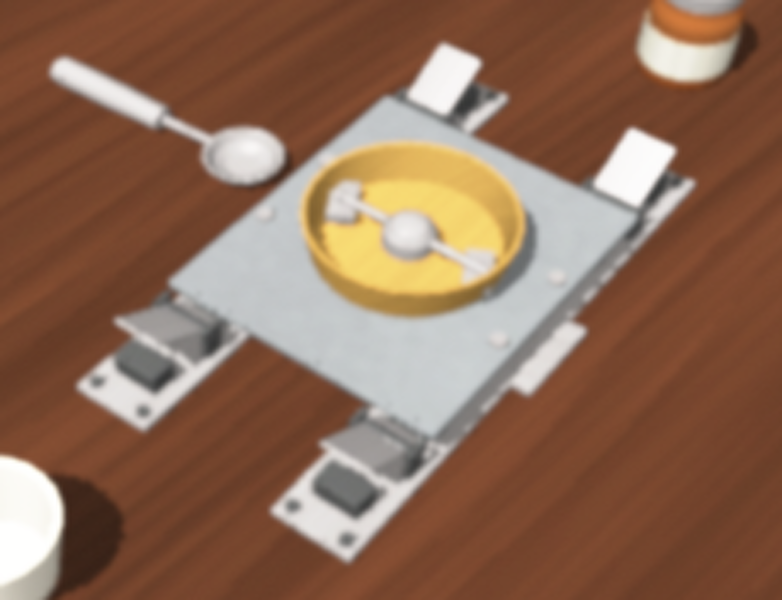

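Call:
step_arm --steps '[[[-40,0,43],[0,-0.131,0],0],[[-80,0,86],[0,-0.263,0],0],[[-119,0,129],[0,-0.394,0],0],[[-159,0,172],[0,-0.525,0],0],[[-199,20,215],[0,-0.657,0],0],[[-239,40,258],[0,-0.788,0],0],[[-278,60,301],[0,-0.919,0],0],[[-318,80,344],[0,-1.05,0],0],[[-358,100,387],[0,-1.182,0],0],[[-398,120,430],[0,-1.313,0],0]]' --squeeze 30

```text
t: 1.95
ee_pos: [492.5, -80.0, 119.2]
tcp_rot: [-90.0, -0.1, 6.4]
wrist_force: [0.4, -0.8, 0.4]
grip_width: -0.1
```

Call:
step_arm --steps '[[[0,0,0],[0,0,0],0],[[0,0,0],[0,0,0],0],[[0,0,0],[0,0,0],0]]'

```text
t: 2.33
ee_pos: [491.6, -83.0, 119.7]
tcp_rot: [-90.0, -0.0, 6.0]
wrist_force: [-0.5, -0.2, -0.7]
grip_width: 0.2
```

Call:
step_arm --steps '[[[0,25,0],[0,0,0],0],[[0,50,0],[0,0,0],0],[[0,60,0],[0,0,0],0],[[0,60,0],[0,0,0],0]]'

```text
t: 2.82
ee_pos: [491.4, -82.1, 59.3]
tcp_rot: [-90.0, 0.0, 6.1]
wrist_force: [1.1, 0.7, 0.2]
grip_width: 0.0
```

Run:
```python
from station import optics
from h import *
a=[]
for n in("top","side"):
    p=optics.get_image(n); v=p["img"]
    a.append(cv2.resize(v[150:350,190:400],None,fx=1.9,fy=2.8,interpolation=2) if n=="top" else cv2.resize(v[150:350,200:430],None,fx=1.7,fy=2.8))
cv2.imwrite("pics/a1.png",np.hstack(a))
```

```text
(no output)
```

View pics/a1.png

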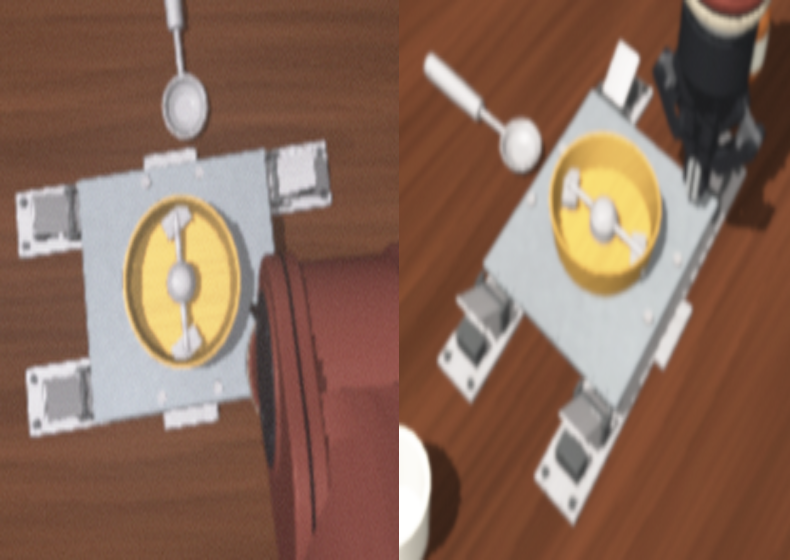

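Call:
step_arm --steps '[[[0,6,0],[0,0,0],0],[[0,11,0],[0,0,0],0],[[0,12,0],[0,0,0],0],[[0,13,0],[0,0,0],0],[[0,13,0],[0,0,0],0]]'

```text
t: 3.55
ee_pos: [491.7, -81.5, 46.3]
tcp_rot: [-90.0, -0.0, 6.2]
wrist_force: [0.0, -1.0, 0.1]
grip_width: 0.4
```

Call:
step_arm --steps '[[[0,1,0],[0,0,0],0],[[0,1,0],[0,0,0],0]]'

```text
t: 3.8
ee_pos: [491.9, -81.5, 46.1]
tcp_rot: [-90.0, -0.0, 6.2]
wrist_force: [-3.7, 0.7, 10.3]
grip_width: -0.0
```

Call:
step_arm --steps '[[[0,1,0],[0,0,0],0],[[0,1,0],[0,0,0],0]]'

```text
t: 4.05
ee_pos: [491.9, -81.5, 46.0]
tcp_rot: [-90.0, -0.0, 6.2]
wrist_force: [-7.8, 1.0, 22.4]
grip_width: -0.2
```

Call:
step_arm --steps '[[[0,-25,0],[0,0,0],0],[[0,-45,0],[0,0,0],0],[[45,-45,0],[0,0,0],0],[[90,-45,0],[0,0,0],0],[[136,-45,0],[0,0,0],0],[[136,-45,0],[0,0,0],0],[[136,-25,0],[0,0,0],0],[[136,-8,0],[0,0,0],0],[[136,-3,0],[0,0,0],0],[[136,-3,0],[0,0,0],0]]'

```text
t: 5.3
ee_pos: [626.0, -67.1, 46.9]
tcp_rot: [-90.0, 0.1, 6.2]
wrist_force: [0.1, 0.0, -0.0]
grip_width: -0.4
```

Call:
step_arm --steps '[[[0,1,0],[0,0,0],0],[[0,2,0],[0,0,0],0],[[0,2,0],[0,0,0],0]]'

```text
t: 5.68
ee_pos: [626.8, -67.0, 46.2]
tcp_rot: [-90.0, 0.0, 6.2]
wrist_force: [-4.3, 0.3, 8.9]
grip_width: 0.2
```

Call:
step_arm --steps '[[[0,1,0],[0,0,0],0],[[0,1,0],[0,0,0],0]]'

```text
t: 5.92
ee_pos: [626.8, -67.0, 46.1]
tcp_rot: [-90.0, -0.0, 6.2]
wrist_force: [-8.8, 0.1, 17.1]
grip_width: -0.2
```

Call:
step_arm --steps '[[[0,-30,0],[0,0,0],0],[[0,-60,0],[0,0,0],0],[[0,-60,42],[0,0,0],0],[[0,-60,84],[0,0,0],0],[[0,-60,126],[0,0,0],0],[[0,-60,166],[0,0,0],0],[[0,-50,166],[0,0,0],0],[[0,-25,166],[0,0,0],0],[[0,-5,166],[0,0,0],0],[[0,-3,166],[0,0,0],0]]'

```text
t: 7.18
ee_pos: [608.3, 97.0, 45.9]
tcp_rot: [-90.0, 0.1, 6.1]
wrist_force: [-3.1, -1.1, 4.6]
grip_width: -0.3
```

Call:
step_arm --steps '[[[0,1,0],[0,0,0],0],[[0,2,0],[0,0,0],0],[[0,2,0],[0,0,0],0]]'

```text
t: 7.55
ee_pos: [609.5, 98.2, 46.1]
tcp_rot: [-90.0, -0.1, 6.2]
wrist_force: [-0.7, -1.0, 4.8]
grip_width: -0.4
```

Call:
step_arm --steps '[[[0,1,0],[0,0,0],0],[[0,1,0],[0,0,0],0]]'

```text
t: 7.8
ee_pos: [609.5, 98.3, 44.9]
tcp_rot: [-90.0, -0.1, 6.2]
wrist_force: [-0.4, -1.2, 5.1]
grip_width: 0.2
```

Call:
step_arm --steps '[[[0,1,0],[0,0,0],0],[[0,2,0],[0,0,0],0],[[0,2,0],[0,0,0],0]]'

```text
t: 8.18
ee_pos: [609.6, 98.4, 43.1]
tcp_rot: [-90.0, -0.1, 6.2]
wrist_force: [-0.9, -0.8, 6.5]
grip_width: 0.0
```

Call:
step_arm --steps '[[[0,1,0],[0,0,0],0],[[0,1.5,0],[0,0,0],0],[[0,1.5,0],[0,0,0],0]]'

```text
t: 8.55
ee_pos: [609.7, 98.4, 41.8]
tcp_rot: [-90.0, -0.1, 6.2]
wrist_force: [-1.2, -0.3, 8.2]
grip_width: -0.5
```

Call:
step_arm --steps '[[[0,1,0],[0,0,0],0],[[0,1,0],[0,0,0],0],[[0,1,0],[0,0,0],0]]'

```text
t: 8.93
ee_pos: [609.7, 98.4, 41.5]
tcp_rot: [-90.0, -0.1, 6.2]
wrist_force: [-4.9, -1.3, 14.9]
grip_width: -0.0
```

Call:
step_arm --steps '[[[0,-4,0],[0,0,0],0],[[0,-10,0],[0,0,0],0],[[0,-45,0],[0,0,0],0],[[0,-45,30],[0,0,0],0],[[0,-45,62],[0,0,0],0],[[0,-45,62],[0,0,0],0],[[0,-30,62],[0,0,0],0],[[0,-30,62],[0,0,0],0]]'

```text
t: 9.93
ee_pos: [601.4, 158.0, 67.7]
tcp_rot: [-90.1, 0.2, 6.1]
wrist_force: [-0.2, 0.2, -0.7]
grip_width: -0.0
```

Run:
```python
from station import optics
from h import *
a=[]
for n in("top","side"):
    p=optics.get_image(n); v=p["img"]
    a.append(cv2.resize(v[150:350,190:400],None,fx=1.9,fy=2.8,interpolation=2) if n=="top" else cv2.resize(v[150:350,200:430],None,fx=1.7,fy=2.8))
cv2.imwrite("pics/a2.png",np.hstack(a))
```

```text
(no output)
```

View pics/a2.png

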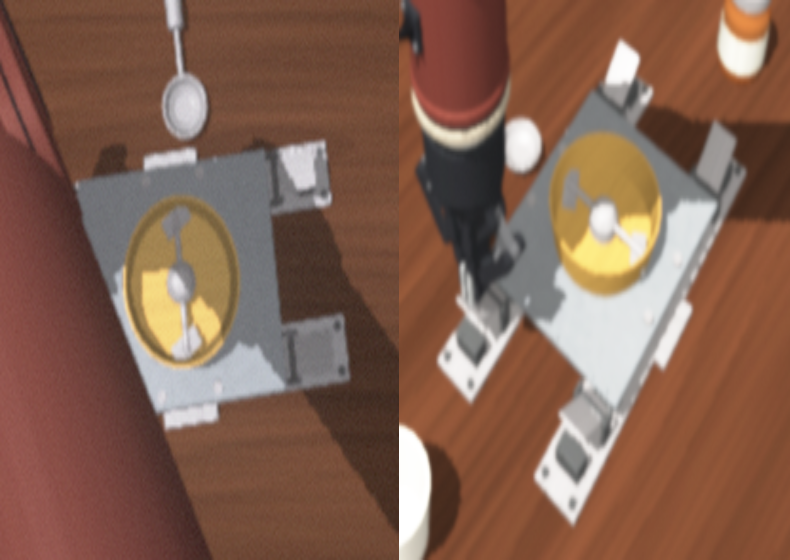

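Call:
step_arm --steps '[[[0,6,0],[0,0,0],0],[[0,10,0],[0,0,0],0],[[0,14,0],[0,0,0],0],[[0,18,0],[0,0,0],0],[[0,21,0],[0,0,0],0],[[0,24,0],[0,0,0],0],[[0,27,0],[0,0,0],0],[[0,29,0],[0,0,0],0],[[0,31,0],[0,0,0],0],[[0,31,0],[0,0,0],0]]'

```text
t: 11.28
ee_pos: [603.0, 161.5, 39.7]
tcp_rot: [-89.9, -0.1, 6.2]
wrist_force: [0.3, 3.0, 3.6]
grip_width: -0.3
```

Call:
step_arm --steps '[[[0,1,0],[0,0,0],0],[[0,2,0],[0,0,0],0],[[0,2,0],[0,0,0],0]]'

```text
t: 11.65
ee_pos: [603.0, 161.4, 37.7]
tcp_rot: [-89.9, -0.1, 6.2]
wrist_force: [0.2, 3.4, 4.7]
grip_width: -0.0
```

Call:
step_arm --steps '[[[0,1,0],[0,0,0],0],[[0,2,0],[0,0,0],0],[[0,2,0],[0,0,0],0]]'

```text
t: 12.02
ee_pos: [603.1, 161.5, 36.8]
tcp_rot: [-89.9, -0.1, 6.2]
wrist_force: [-3.1, 3.0, 15.8]
grip_width: 0.1
```

Call:
step_arm --steps '[[[0,1,0],[0,0,0],0],[[0,1,0],[0,0,0],0]]'

```text
t: 12.28
ee_pos: [603.2, 161.5, 36.6]
tcp_rot: [-89.9, -0.2, 6.2]
wrist_force: [-6.5, 2.0, 23.6]
grip_width: -0.0
```

Call:
step_arm --steps '[[[0,-10,0],[0,0,0],0],[[0,-40,0],[0,0,0],0],[[0,-100,0],[0,0,0],0],[[0,-160,0],[0,0,0],0],[[0,-200,40],[0,0,0],0],[[0,-200,90],[0,0,0],0],[[0,-200,150],[0,0,0],0],[[0,-200,210],[0,0,0],0],[[0,-200,260],[0,0,0],0],[[0,-200,260],[0,0,0],0]]'

```text
t: 13.52
ee_pos: [571.2, 423.2, 232.8]
tcp_rot: [-89.9, 0.1, 6.6]
wrist_force: [-0.3, -0.8, -0.1]
grip_width: -0.2
```

Run:
```python
from station import optics,models,robot
from h import *
a=[]
print(robot.get_obs()["wrist_force"])
for n in("top","side"):
    p=optics.get_image(n); v=p["img"]
    a.append(cv2.resize(v[150:350,190:400],None,fx=1.9,fy=2.8,interpolation=2) if n=="top" else cv2.resize(v[150:350,200:430],None,fx=1.7,fy=2.8))
    for lab in ("plate","cup","jar","spoon"):
        for q in models.regions_of(lab,p)[:1]: print(n,lab,round(q["conf"],2),q["box"])
cv2.imwrite("pics/a3.png",np.hstack(a))
```

```text
[-0.30373826 -0.77129431 -0.12673601]
top plate 0.57 [230.2, 204.3, 112.3, 96.2]
top cup 0.79 [120.2, 227.7, 40.6, 35.7]
top jar 0.56 [403.3, 230.5, 41.4, 32.6]
top spoon 0.9 [271.6, 122.9, 27.0, 75.3]
side plate 0.96 [254.9, 186.0, 129.7, 110.7]
side cup 0.86 [169.7, 304.9, 48.8, 53.6]
side jar 0.95 [386.0, 135.6, 35.0, 45.7]
side spoon 0.57 [213.6, 168.4, 69.4, 42.3]
```

View pics/a3.png

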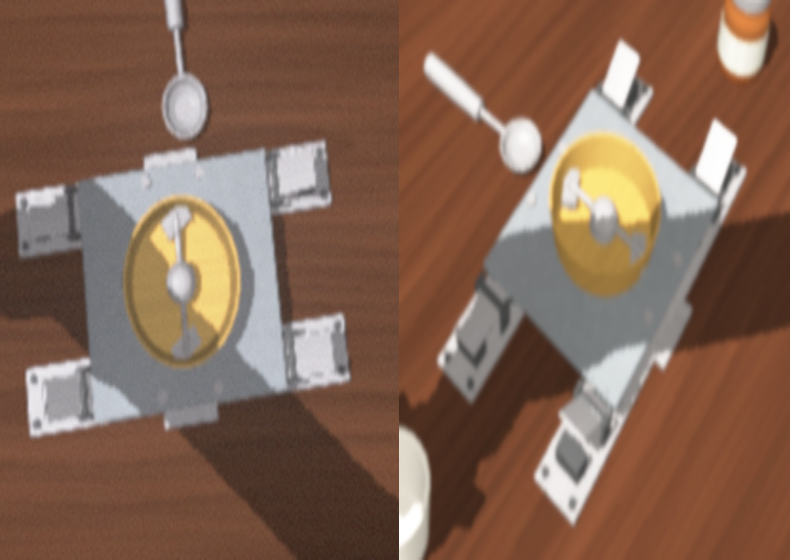

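```bash
python3 -c "
from station import order
print(order.hand_in())"
```

```text
the job is handed in; nothing more can be done
None
```

I found the springy corner, pressed its shim flat and handed the job in at about 14 s. No verdict is reported.

- **Corner test:** I pressed three corners with closed fingertips. The two on the -y side (near and far from the robot) were firm: no sink showed at 17–22 N. The far +y corner, at about (609, 98) mm, gave. It started to sink at about 5 N and reached its stop about 4.5 mm down. I took its force at the stop to 15 N. The fourth corner was not pressed, because only one can be springy.
- **Shim:** I pressed the shim beside that corner down to its stop. The fingertips ended about 28.7 mm above the bench against 29 mm expected for flat, and the force rose to 24 N without further travel.
- **Last checks:** The final pictures show that shim flat and the other three up. The plate, cup, jar and spoon are where they were, within a few pixels of detection noise. The arm is clear, with wrist force at noise level.

None of the checks failed or disagreed. I judged the shim angles from fingertip height and the pictures, and plate level by eye only; I did not measure either directly.

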